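Hang the dyed end of a blank over the filing rest

TASK

Get the aluminium blank on the filing rest ready for its end to be filed back to the scribed line: push it with the fingertips so that it lies flush along the fence and its blue-dyed end hangs out over the left-hand end of the rest, all of the blue and no bare metal, with the scribed line right at the rest's edge to within about 5 mm. Only slide it, without hurling it: it stays flat on the rest and is never lifted, carried or tipped. Leave the other things on the bench where they are, and move the hand clear when you are done.

Things in the scene. Friction and masses are not known exactly. Their poses are not given: they have to be found in the camera images.
- rest: Filing rest, bolted down: dark steel plate 130 (own x) by 300 mm (own y), flat top 80 mm above the bench. A bright steel fence bar, 10 mm thick, stands 16 mm above the top along the whole back (+x) side, its face at x = +55 mm; the other sides are open. Origin: centre of underside, on the bench. +x points to the fence, +y to the left-hand end, where the blank is to hang out.
- rest_end (a point): Point on the upper edge of the rest's left-hand (+y) end, midway across the rest (rest x = 0, y = +150 mm, 80 mm above the bench). Axes as the rest's.
- fence_face (a point): Point at the foot of the fence's face, mid-length (rest x = +55 mm, y = 0, 80 mm above the bench). Axes as the rest's.
- blank: Loose aluminium blank, flat on the rest: 65 (own x) by 160 (own y) by 6 mm, about 0.17 kg; 0.5 to 2 N slide it. It starts off the fence, slightly askew, not overhanging; its +y then points roughly along the rest's +y. The last 40 mm at its +y end are dyed blue, the rest is bare; a bright scribed line crosses it at the border (y = +40 mm). Origin: centre of its underside.
- blank_line (a point): Middle of the scribed line between the blue and the bare metal, on the blank's upper face (blank x = 0, y = +40 mm).
- blank_tail (a point): Middle of the bare (-y) end face of the blank (blank x = 0, y = -80 mm, mid-thickness).
- blank_front (a point): Middle of the blank's long side nearest the robot (blank x = -32.5 mm, y = 0, mid-thickness).
- blank_corner_a (a point): Corner of the blank's fence-side (+x) long edge at the blue end (blank x = +32.5 mm, y = +80 mm, mid-thickness).
- blank_corner_b (a point): Corner of the blank's fence-side (+x) long edge at the bare end (blank x = +32.5 mm, y = -80 mm, mid-thickness).
- dye_jar: Loose bystander: small glass jar of blue marking dye with a black cap, 45 mm across, 62 mm tall. Origin: centre of its underside.
- socket: Loose bystander: steel wrench socket standing on end, 30 mm across, 50 mm tall. Origin: centre of its underside.
- dish: Loose bystander: round steel parts dish, 84 mm across, 24 mm high. Origin: centre of its underside.
- file: Loose bystander: flat file lying along its own y axis, 333 mm long over all, steel blade to +y (ends 165 mm from the origin), wooden handle to -y (ends 168 mm from the origin), 24 mm wide, 20 mm high. Origin: on its underside, mid-length.
- hammer: Loose bystander: hammer lying along its own x axis, handle to -x, about 300 mm long, under 40 mm high.
- square: Loose bystander: machinist's square lying flat; stock 22 x 100 x 16 mm along its y axis, thin blade reaching 160 mm from the origin to +x. Origin: centre of the underside of the stock.
- spray: Loose bystander: bright metal spray can with a yellow band, standing, 66 mm across, 150 mm tall. Origin: centre of its underside.

How it is judged:
At the end, for the whole second after the job is handed in: The scribed line lies within 6 mm of the rest's left-hand edge, both fence-side corners of the blank are within 5 mm of the fence's face, and the blank lies flat on the rest (height within 3 mm, tilt below 0.04 rad), at rest and untouched (y of blank_line in the frame of rest_end between -0.006 and 0.006 m and x of blank_corner_a in the frame of fence_face between -0.005 and 0.003 m and x of blank_corner_b in the frame of fence_face between -0.005 and 0.003 m and height (world z) of blank between 0.077 and 0.083 m and angle between blank's own z axis and vertical below 0.04 rad and linear speed of blank below 0.01 m/s).
It fails at once if the blank is lifted off the rest, tipped up, or falls (height (world z) of blank above 0.088 m or height (world z) of blank below 0.072 m or angle between blank's own z axis and vertical above 0.1 rad).
It fails at once if the blank is shot along faster than 0.5 m/s (linear speed of blank above 0.5 m/s).
It fails at once if one of the other things on the bench is shifted by more than 20 mm or tipped over (distance of any of dye_jar, socket, dish, file, hammer, square, spray from where it was at the start of the episode above 0.02 m or angle between any of dye_jar, socket, dish, file, hammer, square, spray's own z axis and vertical above 0.4 rad).
It also fails if it takes over 61 s, if anything falls off the work surface, if the arm or the gripper's body presses on something with over 40 N, if the wrist force passes 120 N, or if a joint passes its speed limit or range.

ROBOT

A 6-joint arm with a two-finger parallel gripper is mounted at the origin on the work surface. World frame = base frame: x ahead of the robot, y to its left, z up, the work surface at z = 0. Lengths are in m, angles in rad, forces in N, time in s.
With the tool pointing down it reaches from about 0.425 to 0.925 m from the base axis. Payload 12.5 kg.
Tool frame: the origin (TCP) lies on the centre line of the jaws, within the pads' length; the fingertips stand env.nose_length ahead of it and the grasp point (between the pads) lies 6 mm ahead of it (env.nose_length is the distance from the TCP to the fingertips, in m); z points along the fingers, y is the line along which they close (so a half turn about z gives the same grasp; the last joint's range is limited). The gripper opens to 85 mm and grips with 20 to 120 N. Pads are 22 mm wide; open, the fingers measure 114 mm over their backs; the gripper's body (76 mm by 85 mm) begins 54 mm behind the grasp point. The pads swing forward as they close: fully open they stand 13 mm farther back than shut.
Start: joints at [1.109, 0.491, 1.559, -0, 1.092, -0.106], TCP at [0.218, 0.586, 0.256] pointing down, gripper open.
Joint ranges: [-3.1, 3.1], [-0.84, 2.19], [0.05, 2.79], [-1.13, 4.28], [0.06, 2.93], [-2.69, 2.69]. Speed limits (rad/s): [2.22, 2.22, 2.79, 3.14, 3.14, 3.14].

INTERFACE

Orientations are given as a 3x3 rotation matrix whose columns are the frame's x, y, z axes.
In Python, from rig import env gives the robot as it stands. The module is installed in compiled form; this text tells all that it offers. Calls block until the motion is done:
- env.reach(position, orientation): joint-space move of the TCP to a pose.
- env.move_l(position, vel=0.15, rotation=None, max_force=None): straight line of the TCP; rotation=None keeps the orientation; vel is the mean speed in m/s. With max_force (N) it stops when the force on the tool has changed by that much, and returns True; else False.
- env.movej(angles): joint-space move.
- env.grip(opening): finger opening in m; the grip force is fixed at half the most; returns when the fingers have stopped.
- env.dwell(seconds).
- env.solve_ik(position, orientation): joint angles nearest the present ones, or None.
- env.get_obs(): the state.
- env.capture(name): name is "side" or "top" or "wrist"; returns the picture (420x560x3 uint8, red, green, blue); there is no depth.
- env.camera_model(name): a dict with "fov_y" (degrees; the focal length in pixels is half the picture's height over the tangent of half this angle, whatever the lens; pixels are square), "cx", "cy" (the principal point, pixels), "origin" and "attitude" of the camera in the world. Camera axes: x right, y down, z forward; pixel columns grow to the right and rows downward; lengths in m; the calibration is good to about 2 mm. A picture is of the moment at which its call begins: read the wrist's pose just before it. camera_model takes no time and is no camera call; for the wrist camera it gives the pose at the moment of the call.
A pose or a line that the arm cannot do raises env.IKError and nothing moves.
- env.finish_job(): hands the job in; it is judged then, once.
Trained networks look in the newest picture that a camera, given by its name, has taken for a name from the list of things; names that differ only in an ending like _2 or _b are one class to them, and where a whole thing is asked for, a point or a joint stands for the part that bears it (a point fixed in the world has none). Each returns a list of dicts, best first, with "confidence" (0 to 1); they miss things now and then, are a little off and sometimes report something else, mostly with a low value. They report only what shows in the picture. A call takes as long as a camera call.
- env.recognise(camera, name): "location" ([x, y, z] in m, in world coordinates, good to about 4 mm: the middle of the surface that is visible of it).
- env.trace(camera, name): "pixels" (420x560 bool, what is visible of it).
The state is a dict: "time_s": time; "joint_positions": joint angles; "qvel": joint speeds; "tau": joint torques, N m; "ee_pos": TCP position; "orientation": TCP orientation; "contact_force": force on the tool from outside, world axes, zero at the start; "torque": the same for the moment, N m; "gripper_width": finger opening in m; "grip_force": force on a finger pad.
Only numpy, scipy, OpenCV 4.12 (cv2) and the standard library are available. Lean on these libraries where they do the work, as an engineer would, in place of code of your own. Each camera call takes 0.05 s, during which the arm holds its last target. There are 200 camera calls.

## Working session

There is one attempt and no reset: what is moved stays moved. The work goes in short steps, each a Python script; the robot and the scene stay as the last script left them, time stands still between calls to the robot, and variables do not carry over. Pictures are saved under pics/ and viewed, at most 10 in all, crops included, and the job is handed in when it is done.

```bash
mkdir -p pics; ls; python3 - <<'E'
from rig import env
import cv2,numpy as np
for c in("top","side"):
    im=env.capture(c); cv2.imwrite(f"pics/{c}0.png",im[:,:,::-1])
    m=env.camera_model(c); print(c,m)
    for n in["rest","blank","blank_line","rest_end"]+([ "dye_jar","socket","dish","file","hammer","square","spray"] if c=="top" else []):
        try: print(n,[(np.round(d["location"],3),round(d["confidence"],2)) for d in env.recognise(c,n)[:2]])
        except Exception as e: print(n,e)
print(env.nose_length,env.get_obs())
E
```

```text
pics
top {'fov_y': 43.78463917947661, 'cx': 280.1243569588556, 'cy': 211.27055918162418, 'origin': array([ 0.44362597, -0.03397061,  1.27078475]), 'attitude': array([[-0.0151521 , -0.99501477,  0.09856984],
       [-0.99984785,  0.0142257 , -0.01009452],
       [ 0.00864197, -0.0987078 , -0.99507893]])}
rest [(array([ 0.596, -0.078,  0.078]), 0.66)]
blank [(array([ 0.585, -0.075,  0.086]), 0.79)]
blank_line [(array([ 0.581, -0.074,  0.083]), 0.6)]
rest_end [(array([ 0.593, -0.077,  0.075]), 0.76)]
dye_jar [(array([ 0.47 , -0.04 ,  0.062]), 0.52)]
socket [(array([ 0.422, -0.138,  0.048]), 0.6)]
dish [(array([0.495, 0.075, 0.011]), 0.66), (array([ 0.596, -0.076,  0.079]), 0.66)]
file [(array([ 0.473, -0.041,  0.064]), 0.62), (array([ 0.68 , -0.13 ,  0.012]), 0.6)]
hammer [(array([ 0.472, -0.382,  0.022]), 0.68)]
square []
spray []
side {'fov_y': 44.1882460353008, 'cx': 276.1234181751226, 'cy': 215.1170511159845, 'origin': array([0.46600314, 0.65734657, 0.8938862 ]), 'attitude': array([[-0.99414133, -0.07966947,  0.07304648],
       [-0.10806169,  0.74749069, -0.65542379],
       [-0.00
[... 415 characters left out ...]
1.05602878e-01]), 'qvel': array([ 5.57141583e-05, -5.20336654e-04,  3.47460146e-04, -2.25031461e-03,
        4.82724927e-04,  6.24014120e-04]), 'tau': array([-5.92274009e-04, -6.18235302e+01, -2.61848313e+01, -2.04678108e-04,
        3.47509285e-04, -7.76845741e-05]), 'ee_pos': array([0.21768624, 0.58586963, 0.25633569]), 'orientation': array([[-9.37379272e-01,  3.48310346e-01,  5.77461485e-05],
       [ 3.48310350e-01,  9.37379269e-01,  7.34658979e-05],
       [-2.85411101e-05,  8.89789911e-05, -9.99999996e-01]]), 'contact_force': array([-0.17314219, -0.06423204,  0.15066111]), 'torque': array([-0.01750875, -0.05083667, -0.02433235]), 'grip_force': 0.0, 'gripper_width': 0.08552859159822253}
```

View pics/top0.png

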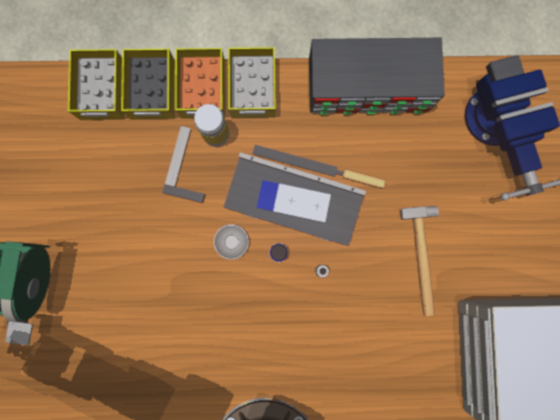

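View pics/side0.png

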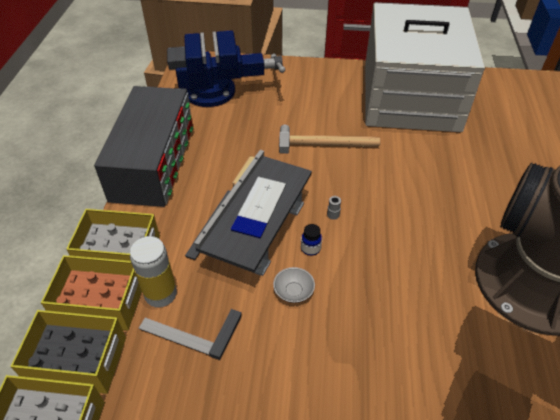

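The top view shows the rest spanning about (225–365, 155–245) px. The blank's blue end is at about (267,195), its bare tail at about (328,207), and the fence runs along the upper edge. The side view agrees. The spray can is behind the rest's left end, and the jar, socket and dish are in front of it and lower than its top. I'll take a close wrist view next.

```bash
cat > h.py <<'E'
from rig import env
import cv2,numpy as np
def cam(c):
    m=env.camera_model(c); f=210/np.tan(np.radians(m["fov_y"])/2); return m,f
def ray(c,px,z,mf=None):
    m,f=mf or cam(c); px=np.atleast_2d(px).astype(float)
    d=np.c_[(px[:,0]-m["cx"])/f,(px[:,1]-m["cy"])/f,np.ones(len(px))]@np.array(m["attitude"]).T
    o=np.array(m["origin"]); return (o+d*((z-o[2])/d[:,2])[:,None])[:,:2]
def proj(mf,P):
    m,f=mf; q=(np.atleast_2d(P)-m["origin"])@np.array(m["attitude"]); return np.c_[f*q[:,0]/q[:,2]+m["cx"],f*q[:,1]/q[:,2]+m["cy"]]
def down(yaw): # tool y axis at angle yaw in world, z down
    y=np.array([np.cos(yaw),np.sin(yaw),0]); z=np.array([0,0,-1.]); return np.c_[np.cross(y,z),y,z]
def rect(mask,c,z,mf=None):
    k=max(cv2.findContours(mask.astype(np.uint8),0,1)[0],key=cv2.contourArea)[:,0]
    r=cv2.minAreaRect(ray(c,k,z,mf).astype(np.float32)*1000); return r,cv2.boxPoints(r)
E
python3 - <<'E'
from h import *
env.capture("top")
for n,z in(("rest",.08),("blank",.086)):
    t=env.trace("top",n)[0]; print(n,t["confidence"],*rect(t["pixels"],"top",z))
yaw=np.pi/2+.25
for R in (down(yaw),down(yaw+np.pi)):
    q=env.solve_ik([.56,-.08,.36],R); print(q)
Rs=[R for R in(down(yaw),down(yaw+np.pi)) if env.solve_ik([.56,-.08,.36],R) is not None]
R=min(Rs,key=lambda R:abs(env.solve_ik([.56,-.08,.36],R)[5]))
env.reach([.56,-.08,.36],R)
m=env.camera_model("wrist"); print(m,env.get_obs()["time_s"])
cv2.imwrite("pics/w1.png",env.capture("wrist")[:,:,::-1])
E
```

```text
rest 0.82 ((590.3969116210938, -78.111328125), (305.6888427734375, 137.62440490722656), 71.64081573486328) [[ 476.94534 -201.50208]
 [ 607.56476 -244.85004]
 [ 703.8485    45.27942]
 [ 573.22906   88.62738]]
blank 0.59 ((584.8505249023438, -78.03165435791016), (160.92144775390625, 68.63922882080078), 76.593017578125) [[ 532.81006  -148.34207 ]
 [ 599.57874  -164.2572  ]
 [ 636.891      -7.721237]
 [ 570.1223      8.193893]]
[-2.58658019e-01  3.16413279e-01  1.55842971e+00 -4.44089210e-16
  1.26674967e+00 -2.07945435e+00]
[-2.58658019e-01  3.16413279e-01  1.55842971e+00 -4.44089210e-16
  1.26674967e+00  1.06213831e+00]
{'fov_y': 65.98904552157899, 'cx': 281.5918576873594, 'cy': 207.33800711638352, 'origin': array([ 0.63744507, -0.05975274,  0.47682773]), 'attitude': array([[ 2.48272775e-01, -9.21251783e-01, -2.99425753e-01],
       [-9.68690161e-01, -2.36102608e-01, -7.67784502e-02],
       [ 3.70828972e-05,  3.09112780e-01, -9.51025388e-01]])} 3.6667
```

View pics/w1.png

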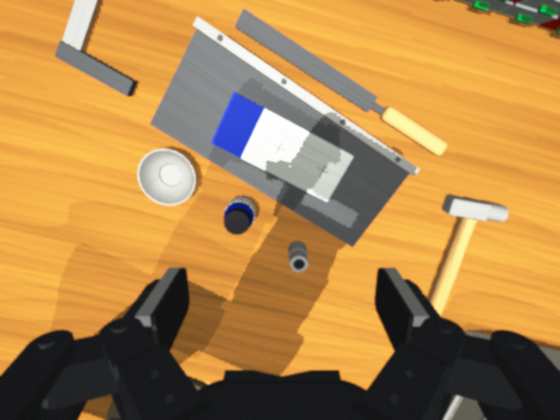

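The wrist view shows the rest's front corners at about (152,123) and (354,245), the fence's outer top ends at (195,17) and (417,170), and the scribed line from about (263,108) to (241,158). I'll fit the rest and blank poses from these and check them against the known sizes.

```bash
cat >> h.py <<'E'
from scipy.optimize import least_squares
def fit(mf,model,px,x0):
    model=np.array(model,float)
    def W(p): c,s=np.cos(p[2]),np.sin(p[2]); return np.c_[p[0]+c*model[:,0]-s*model[:,1],p[1]+s*model[:,0]+c*model[:,1],model[:,2]]
    r=least_squares(lambda p:(proj(mf,W(p))-px).ravel(),x0,x_scale=[.01,.01,.05]); return r.x,np.abs(r.fun).max()
def to(pose,xy):  # world -> local
    d=np.atleast_2d(xy)-pose[:2]; c,s=np.cos(pose[2]),np.sin(pose[2]); return np.c_[c*d[:,0]+s*d[:,1],-s*d[:,0]+c*d[:,1]]
def frm(pose,x,y): c,s=np.cos(pose[2]),np.sin(pose[2]); return np.array([pose[0]+c*x-s*y,pose[1]+s*x+c*y])
E
python3 - <<'E'
from h import *
mf=cam("wrist")
rm=[(-.065,.15,.08),(-.065,-.15,.08),(.065,.15,.096),(.065,-.15,.096)]
p,e=fit(mf,rm,np.array([(152,123),(354,245),(195,17),(417,170)]),[.59,-.078,-.32]); print("rest",p,e)
bm=[(.0325,.08,.086),(-.0325,.08,.086),(-.0325,-.08,.086),(.0325,-.08,.086)]
b,e=fit(mf,bm,np.array([(234,93),(212,143),(331,201),(353,156)]),[.585,-.078,-.25]); print("blank",b,e)
tr=env.trace
env.capture("wrist")
r=env.trace("wrist","blank"); print([(d["confidence"],rect(d["pixels"],"wrist",.086,mf)) for d in r[:1]])
cs=np.array([frm(b,x,y) for x,y,_ in bm]); print("blank corners in rest",to(p,cs).round(4))
np.save("rest.npy",p)
E
```

```text
rest [ 0.58975621 -0.07554261 -0.312418  ] 3.2034740931870545
blank [ 0.58558582 -0.0759372  -0.21260425] 2.182269511088748
[(0.88, (((585.2784423828125, -73.93135070800781), (160.8596954345703, 66.92655181884766), 76.95548248291016), array([[ 534.525    , -144.73277  ],
       [ 599.7245   , -159.83864  ],
       [ 636.03186  ,   -3.1299286],
       [ 570.8324   ,   11.975937 ]], dtype=float32)))]
blank corners in rest [[ 0.0205  0.0812]
 [-0.0442  0.0747]
 [-0.0282 -0.0845]
 [ 0.0365 -0.078 ]]
```

```bash
python3 - <<'E'
from h import *
p=np.load("rest.npy"); p[2]=-.317; np.save("rest.npy",p)
R=down(p[2]+np.pi/2)
q=[env.solve_ik([*frm(p,-.062,0),.2],r) for r in(R,-R@np.diag([1,1,-1]))]; print(q)
R=R if q[1] is None or abs(q[0][5])<abs(q[1][5]) else -R@np.diag([1,1,-1]); np.save("R.npy",R)
env.reach([*frm(p,-.062,0),.17],R)
env.move_l([*frm(p,-.062,0),.125],.1,max_force=4)
hit=env.move_l([*frm(p,-.062,0),.088],.02,max_force=3)
o=env.get_obs(); print(hit,o["ee_pos"],o["contact_force"],o["time_s"])
cv2.imwrite("pics/s2.png",cv2.resize(env.capture("side")[130:330,150:400],(750,600))[:,:,::-1])
E
```

```text
[array([-2.29273080e-01,  4.30972234e-01,  1.84649400e+00, -4.44089210e-16,
        8.64126418e-01, -1.48306941e+00]), array([-2.29273080e-01,  4.30972234e-01,  1.84649400e+00, -4.44089210e-16,
        8.64126418e-01,  1.65852325e+00])]
True [ 0.53085794 -0.05623676  0.09187955] [-1.16280958  0.11901779  6.09869189] 8.0667
```

View pics/s2.png

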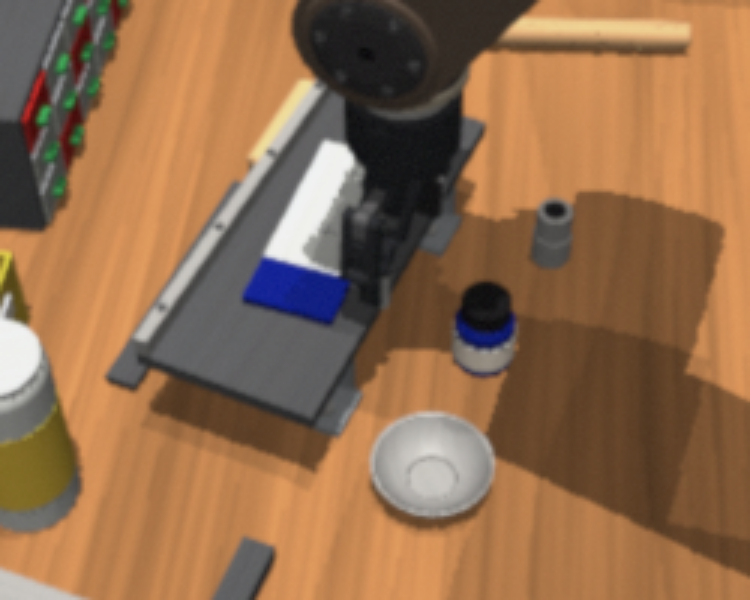

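The left fingertip is on the plate, in front of the blank at about (370,290) px in the crop. Contact at TCP z 0.092 puts the open tips at 12 mm ahead of the TCP, so the height is consistent. Next: push to the fence.

```bash
python3 - <<'E'
from h import *
p=np.load("rest.npy"); R=np.load("R.npy")
env.move_l([*frm(p,-.062,0),.0947],.05)
hit=env.move_l([*frm(p,-.012,0),.0947],.04,max_force=5)
o=env.get_obs(); print(hit,to(p,o["ee_pos"][:2]),o["contact_force"],o["time_s"])
env.move_l([*frm(p,-.06,0),.0947],.1)
env.move_l([*frm(p,-.06,0),.15],.15)
# close and go high behind tail, camera look
env.grip(0.0)
env.reach([*frm(p,.0,-.09),.30],R)
mf=cam("wrist"); cv2.imwrite("pics/w3.png",env.capture("wrist")[:,:,::-1])
import pickle; pickle.dump(mf,open("mf3.pkl","wb"))
print(env.get_obs()["time_s"],env.get_obs()["gripper_width"])
r=env.trace("wrist","blank")
for d in r[:2]:
    _,b=rect(d["pixels"],"wrist",.086,mf); print(d["confidence"],to(p,b/1000).round(4))
E
```

```text
True [[-2.1213648e-02 -8.7149849e-05]] [-2.31841663  0.83660623  2.01652582] 9.325
11.9583 0.00011724980197425368
0.92 [[-0.0102 -0.0819]
 [ 0.0544 -0.0819]
 [ 0.0544  0.0767]
 [-0.0102  0.0767]]
```

View pics/w3.png

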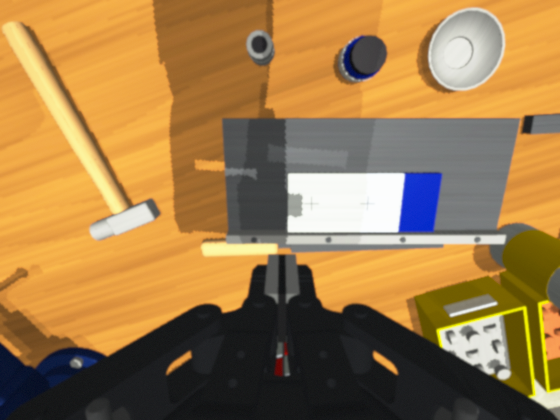

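The blank is flush with the fence: its lower edge runs along the bar from (288,233) to (437,233), and the rest's left end runs from (519,119) to (500,233). Next is the tail push, stopping about 10 mm short for a look.

```bash
python3 - <<'E'
from h import *
import pickle
p=np.load("rest.npy"); R=np.load("R.npy"); mf=pickle.load(open("mf3.pkl","rb"))
print("end",to(p,ray("",[(519,119),(500,233),(223,119)],.08,mf)).round(4),"line",to(p,ray("",[(404,173),(400,232)],.086,mf)).round(4))
X=.0255
env.reach([*frm(p,X,-.12),.16],R)
hit=env.move_l([*frm(p,X,-.12),.1078],.06,max_force=4); o=env.get_obs(); print(hit,o["ee_pos"][2])
z=o["ee_pos"][2]+.0025 if hit else .1078
env.move_l([*frm(p,X,-.12),z],.05)
hit=env.move_l([*frm(p,X,.005),z],.06,max_force=12)
o=env.get_obs(); print(hit,to(p,o["ee_pos"][:2]),o["contact_force"],o["time_s"])
env.move_l([*frm(p,X,-.02),z],.1)
env.move_l([*frm(p,X,-.02),.30],.2)
mf=cam("wrist"); cv2.imwrite("pics/w4.png",env.capture("wrist")[:,:,::-1]); pickle.dump(mf,open("mf4.pkl","wb"))
d=env.trace("wrist","blank")[0]
_,b=rect(d["pixels"],"wrist",.086,mf); print(d["confidence"],to(p,b/1000).round(4),env.get_obs()["time_s"])
E
```

```text
end [[-0.0638  0.1483]
 [ 0.0593  0.1546]
 [-0.064  -0.1483]] line [[-0.0102  0.0371]
 [ 0.0556  0.0403]]
False 0.10810582759281277
False [[0.02568616 0.00490751]] [-0.08179722  0.09154995 -0.71633375] 16.1417
0.69 [[-0.011   0.0103]
 [ 0.0561  0.0103]
 [ 0.0561  0.1717]
 [-0.011   0.1717]] 17.75
```

View pics/w4.png

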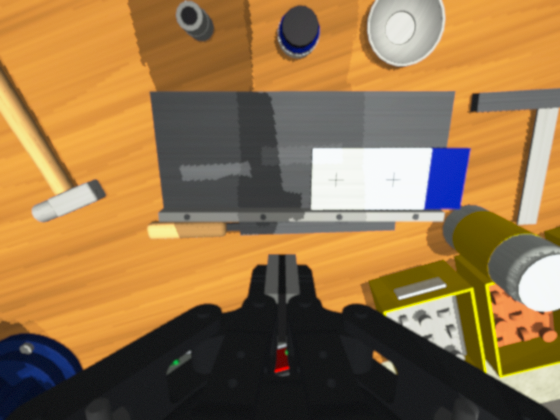

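The blank is flush at the fence with part of the blue hanging out. The scribed line is near x≈430 px and the rest's end near 448 px. I'll enlarge the image to measure the gap.

```bash
python3 - <<'E'
import cv2
im=cv2.imread("pics/w4.png")[80:230,370:490]; cv2.imwrite("pics/w4c.png",cv2.resize(im,None,fx=4,fy=4,interpolation=0))
E
```

```text
(no output)
```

View pics/w4c.png

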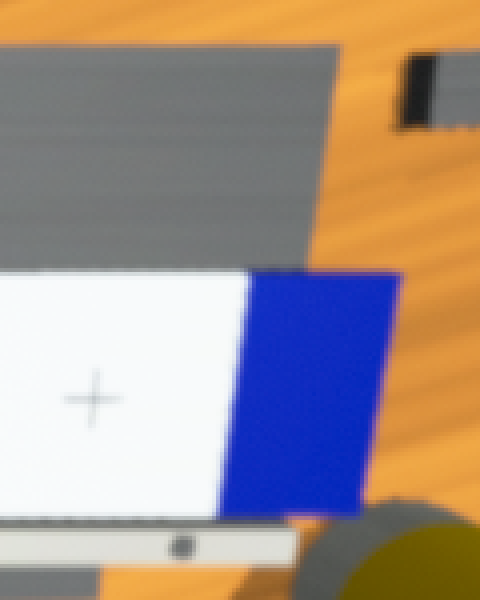

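```bash
python3 - <<'E'
from h import *
import pickle
p=np.load("rest.npy"); mf=pickle.load(open("mf4.pkl","rb"))
f=lambda a,z:print(to(p,ray("",a,z,mf)).round(4))
f([(455,91.2),(447,147.5)],.08); f([(444.2,212.5)],.096); f([(432,148),(425,209)],.086); f([(470.5,148.2),(460.2,209)],.086); f([(312,149),(311,209)],.086)
E
```

```text
[[-0.0643  0.1496]
 [-0.0097  0.1503]]
[[0.0555 0.1498]]
[[-0.01    0.1322]
 [ 0.0549  0.1339]]
[[-0.0098  0.1711]
 [ 0.0549  0.1716]]
[[-0.009   0.0108]
 [ 0.0549  0.0116]]
```

The rest edge measures y=0.150 as it should, and the line is at about 0.132, so I'll push a further 18 mm.

```bash
python3 - <<'E'
from h import *
import pickle
p=np.load("rest.npy"); R=np.load("R.npy"); X=.0255; z=.1081
env.move_l([*frm(p,X,-.02),.13],.2)
env.move_l([*frm(p,X,-.02),z],.06,max_force=6)
hit=env.move_l([*frm(p,X,.023),z],.04,max_force=12)
o=env.get_obs(); print(hit,to(p,o["ee_pos"][:2]),o["time_s"])
env.move_l([*frm(p,X,-.01),z],.1)
env.move_l([*frm(p,X,-.01),.28],.2)
mf=cam("wrist"); im=env.capture("wrist")[:,:,::-1]; pickle.dump(mf,open("mf5.pkl","wb"))
q=proj(mf,[*frm(p,.02,.15),.08])[0].astype(int); x0,y0=max(q[0]-80,0),max(q[1]-90,0); print(x0,y0)
cv2.imwrite("pics/w5.png",cv2.resize(im[y0:y0+140,x0:x0+160],None,fx=4,fy=4,interpolation=0))
d=env.trace("wrist","blank")[0]
_,b=rect(d["pixels"],"wrist",.086,mf); print(d["confidence"],to(p,b/1000).round(4),env.get_obs()["time_s"])
E
```

```text
False [[0.0254693  0.02289305]] 20.4917
361 90
0.97 [[-0.0107  0.0289]
 [ 0.0548  0.0289]
 [ 0.0547  0.1894]
 [-0.0107  0.1893]] 22.0833
```

View pics/w5.png

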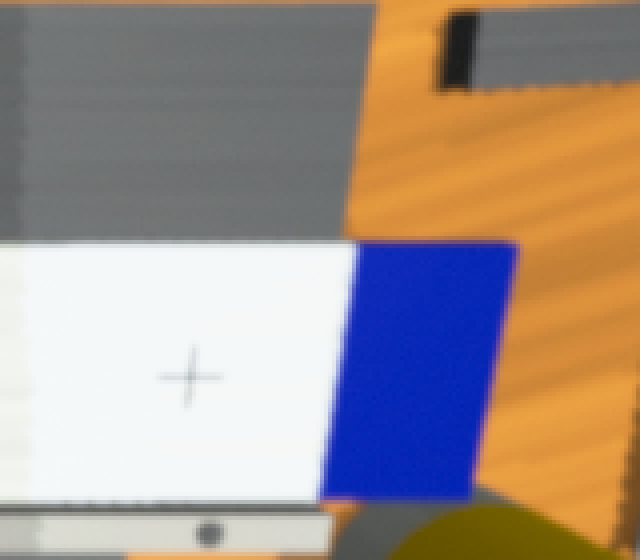

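```bash
python3 - <<'E'
from h import *
import pickle
p=np.load("rest.npy"); mf=pickle.load(open("mf5.pkl","rb"))
e=to(p,ray("",[(454.75,91),(447.5,149.5)],.08,mf)); l=to(p,ray("",[(450.25,150.75),(441.5,214.5)],.086,mf)); print(e,l)
if abs(l[:,1].mean()-e[:,1].mean())<.003: print(env.finish_job())
E
```

```text
[[-0.06380108  0.14927808]
 [-0.01038523  0.15096492]] [[-0.01000704  0.15071832]
 [ 0.05421042  0.15206219]]
the job is handed in; nothing more can be done
None
```

I handed the job in: the blank lies flush along the fence with its blue end over the rest's left edge. The last look put the scribed line within about 2 mm of that edge, and the hand is clear, but the rig gave no verdict.

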